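Hold a spring-return bench outlet open with its bayonet key

ROBOT

A 6-joint arm with a two-finger parallel gripper is mounted at the origin on the work surface. World frame = base frame: x ahead of the robot, y to its left, z up, the work surface at z = 0. Lengths are in m, angles in rad, forces in N, time in s.
With the tool pointing down it reaches from about 0.275 to 0.75 m from the base axis. Payload 10.2 kg.
Tool frame: the origin (TCP) lies between the finger pads; the fingertips stand 14 mm ahead of it and the grasp point (between the pads) lies 5 mm behind it; x points along the fingers, z is the direction in which the jaws open and shut, and the axes are right-handed (so a half turn about x gives the same grasp; the last joint's range is limited). The gripper opens to 85 mm and grips with 20 to 120 N. Pads are 22 mm wide; open, the fingers measure 114 mm over their backs; the gripper's body (76 mm by 85 mm) begins 54 mm behind the grasp point. The pads swing forward as they close: fully open they stand 13 mm farther back than shut.
Start: joints at [1.006, 0.313, 1.498, -0, 1.331, -0.223], TCP at [0.176, 0.495, 0.245] pointing down, gripper open.
Joint ranges: [-2.94, 2.94], [-0.97, 2.17], [0.19, 2.56], [-1.23, 4.37], [0.02, 3.11], [-2.88, 2.88]. Speed limits (rad/s): [2.39, 2.39, 3.01, 3.14, 3.14, 3.14].

INTERFACE

Orientations are given as a unit quaternion [x, y, z, w].
In Python, from cell import arm gives the robot as it stands.
- The arm moves only by the shell command python3 -m handwheel 'ROWS' [FORCE]. ROWS is a JSON object of lists of equal length, an entry for each row: "rot": the turn, a rotation vector about the world's x, y, z in degrees, a list of three; "travel": the shift along the world's x, y, z in m, a list of three; "fingers": the gripper command: -1 is shut, 1 is fully open, values between are in proportion. A call has 1 to 8 rows; each row is the pose to reach, as a shift and turn from the pose commanded when the call began; what a row does not reach only later rows make up. A row lasts 1/8 s, in which the tool goes at most 62.5 mm and 10.7 degrees, less where a joint would pass 70% of its speed; a pose out of reach is approached as far as the arm can. A call with a gripper value outside its range is refused whole. The fingers move at their own pace and stop on an object; FORCE is the grip in N (left out, the last holds). Time passes only in rows, so rows that repeat a pose let the fingers close. It gives the time, the measured TCP pose, the force and the opening at its end, in the units of the state.
- arm.state(): the state, without advancing time (a new reading comes with each control period).
- arm.capture(name): name is "scene" or "top"; returns the picture (400x640x3 uint8, red, green, blue); there is no depth.
- arm.camera_info(name): a dict with "fovy" (degrees; the focal length in pixels is half the picture's height over the tangent of half this angle, whatever the lens; pixels are square), "cx", "cy" (the principal point, pixels), "camera_from_world" (4x4, takes a point from world to camera coordinates). Camera axes: x right, y down, z forward; pixel columns grow to the right and rows downward; lengths in m; the calibration is good to about 2 mm. A picture is of the moment at which its call begins. camera_info takes no time and is no camera call.
- arm.finish_job(): hands the job in, once; it reports no verdict.
Trained networks look in the newest picture that a camera, given by its name, has taken for a name from the list of things; names that differ only in an ending like _2 or _b are one class to them, and where a whole thing is asked for, a point or a joint stands for the part that bears it (a point fixed in the world has none). Each returns a list of dicts, best first, with "confidence" (0 to 1); they miss things now and then, are a little off and sometimes report something else, mostly with a low value. They report only what shows in the picture. A call takes as long as a camera call. They do not tell look-alikes from the thing itself.
- arm.boxes_of(camera, query): "xy" ([column, row] in pixels, amid what is visible of it).
- arm.silhouettes(camera, query): "region" (400x640 bool, what is visible of it) and "xy" ([column, row] in pixels, amid what is visible of it).
The state is a dict: "t": time; "joints": joint angles; "qd": joint speeds; "joint_efforts": joint torques, N m; "tcp_pos": TCP position; "ee_rot": TCP orientation; "force": force on the tool from outside, world axes, zero at the start; "ft_torque": the same for the moment, N m; "grip_width": finger opening in m.
Only numpy, scipy, OpenCV 4.12 (cv2) and the standard library are available. Lean on these libraries where they do the work, as an engineer would, in place of code of your own. Each camera call takes 0.05 s, during which the arm holds its last target.

TASK

Open the bench outlet with its bayonet key and hold it open: take the key (black grip block on an aluminium tube with two lugs at its foot), slide it upright over the spigot of the grey outlet box with its lugs in the two notches, push it down against the spring, turn it a quarter turn clockwise (seen from above) to the stop, and keep it there. The outlet springs shut when let go, so finish while still gripping the key and holding it turned. Leave the plain tube, the matchbox, the flask and the safety glasses where they are.

Things in the scene. Friction and masses are not known exactly. Their poses are not given: they have to be found in the camera images.
- key_center (a point): Centre of the bayonet key: on its axis, half-way up. The key stands upright on the bench, 90 mm tall, about 140 g. Its upper 30 mm is a black grip block, 44 mm long (its x) and 30 mm wide (its y), to be gripped across the 30 mm; below is an aluminium tube 30 mm across, 60 mm tall. z = up. A half turn about z makes no difference.
- key_foot (a point): Centre of the key's foot, 45 mm below key_center, same axes. The tube is open here: round bore 19 mm wide, 60 mm deep. At the very foot two lugs stick out along +x and -x, under the ends of the grip block: each 8 mm wide, 6 mm tall, tip 24 mm from the axis.
- spigot_top (a point): Tip of the spigot of the outlet box, on its axis, 86 mm above the bench. The outlet box is a fixed grey box 76 x 76 mm with a flat steel top plate. The upright brass spigot, 16 mm across with a 5 mm tapered tip, stands 36 mm above that plate in the middle of its hole. Axes as slot_center.
- slot_center (a point): On the spigot's axis at the top face of the steel plate, 50 mm above the bench. The plate is 6 mm thick. Its round hole, 34 mm wide, is widened by two notches for the key's lugs into a straight slot 52 mm long along x and 14 mm wide along y. z = up. Half a turn makes no difference.
- plate (a joint): How far the spring plate in the hole is pressed down, 0 to 0.012 m: 6 N at first, 12 N fully down, rises by itself. At 0 the key's foot meets it 6 mm below slot_center, lugs still in the notches. Beyond 0.006 the lugs are below the top plate and the key can turn clockwise (0.008 to 0.010 is best); the other way is blocked after about 15 degrees.
- rotor (a joint): Clockwise angle (from above) of the rotor inside the outlet box: 0 closed, 1.42 rad open at its stop. The key's lugs carry it along after about 0.15 rad of free turn, so the stop comes when the key has turned about 1.57 rad from the notches. A spring turns it back to 0: 0.12 N m at first, 0.28 N m at the stop.
- collar: plain aluminium tube, 36 mm across, 45 mm tall, without lugs or grip (not the key). Origin: centre of its underside
- matchbox: small closed cardboard box 53 x 36 x 16 mm. Origin: centre of its underside
- flask: conical glass flask, 84 mm across the foot, 121 mm tall. Origin: centre of its underside
- goggles: clear safety glasses lying on the bench, 140 mm wide, 43 mm tall, side arms 100 mm long towards +x. Origin: on the bench under the nose piece
There are look-alikes about, which are no part of the job. What is shaped like the part that bears key_center but orange or red is not meant.

How it is judged:
On the way, in this order (a step that is already met when the one before it is completed fails the run):
1. the key is slid over the spigot, upright, the outlet still closed (horizontal distance between key_foot and spigot_top below 0.004 m and angle between key_foot's own z axis and vertical below 0.12 rad and z of key_foot in the frame of spigot_top below -0.012 m and value of joint rotor below 0.2 rad).
2. the key is pushed in against the spring, its lugs below the top plate (horizontal distance between key_foot and spigot_top below 0.004 m and angle between key_foot's own z axis and vertical below 0.12 rad and z of key_foot in the frame of spigot_top below -0.046 m and value of joint plate above 0.004 m), for 0.1 s.
At the end, for the whole second after the job is handed in: Gripper holds the key (over 2 N); key upright within 0.12 rad, axis within 4 mm of the spigot, foot more than 46 mm below spigot_top, spring plate down more than 4 mm, rotor beyond 1.2 rad (key turned about 78 degrees or more) and steady (all of step 2 and value of joint rotor above 1.2 rad and not (velocity of joint rotor above 0.2 rad/s) and not (velocity of joint rotor below -0.2 rad/s) and contact force between the fingers and key above 2 N); the arm keeps its last pose, push and grip.
It fails at once if the plain tube, the matchbox, the flask or the safety glasses are moved more than 30 mm (distance of any of collar, matchbox, flask, goggles from where it was at the start of the episode above 0.03 m).
It also fails if it takes over 45 s, if anything falls off the work surface, if the arm or the gripper's body presses on something with over 40 N, if the wrist force passes 120 N, or if a joint passes its speed limit or range.

## Working session

There is one attempt and no reset: what is moved stays moved. The work goes in short steps, Python scripts to look and compute and a shell command to move; the robot and the scene stay as the last step left them, time stands still between calls to the robot, and variables do not carry over. Pictures are saved under pics/ and viewed, and the job is handed in when it is done.

```bash
mkdir -p pics; ls; python3 - <<'E'
from cell import arm
import cv2
for n in("scene","top"):
    im=arm.capture(n); cv2.imwrite(f"pics/{n}0.png",im[:,:,::-1]); i=arm.camera_info(n); print(n,i)
    for q in("key_center","spigot_top","collar","matchbox","flask","goggles"):
        try: print(q,[(d["xy"],round(d["confidence"],2)) for d in arm.boxes_of(n,q)])
        except Exception as e: print(q,e)
print(arm.state())
E
```

```text
pics
scene {'fovy': 43.721323406595964, 'cx': 323.72562332211544, 'cy': 203.2948460834219, 'camera_from_world': array([[ 0.64567834,  0.76335891, -0.0195614 , -0.4466649 ],
       [ 0.50692135, -0.44765032, -0.73664098, -0.15162618],
       [-0.57107813,  0.46571704, -0.67600105,  1.34206339],
       [ 0.        ,  0.        ,  0.        ,  1.        ]])}
key_center [([287.3, 204.7], 0.78), ([326.9, 258.6], 0.75), ([260.5, 185.5], 0.69), ([317.8, 171.8], 0.56)]
spigot_top [([250.0, 271.4], 0.82)]
collar [([325.1, 258.2], 0.75)]
matchbox [([350.7, 207.4], 0.85), ([251.9, 265.3], 0.72)]
flask [([380.2, 285.3], 0.78)]
goggles [([415.8, 205.1], 0.81)]
top {'fovy': 46.519816768463784, 'cx': 318.96694508708964, 'cy': 203.7140666682033, 'camera_from_world': array([[-0.00802478, -0.99995215, -0.00559385,  0.13096675],
       [-0.97575835,  0.00905385, -0.21866335,  0.56441367],
       [ 0.21870354,  0.00370352, -0.97578432,  0.85412137],
       [ 0.        ,  0.        ,  0.        ,  1.        ]])}
key_center [([343.1, 301.0], 0.84), ([277.8, 274.0], 0.73), ([338.6, 253.5], 0.7)]
spigot_top
[... 157 characters left out ...]
[211.4, 186.8], 0.64)]
{'t': 0.7, 'joints': array([ 1.00562864e+00,  3.12953073e-01,  1.49769262e+00,  3.40065024e-05,
        1.33102583e+00, -2.23376186e-01]), 'qd': array([-4.23373038e-04, -9.96965051e-04, -1.57575383e-04, -2.48585894e-03,
        1.73219382e-03, -5.34901114e-05]), 'joint_efforts': array([ 3.47516325e-04, -4.12111366e+01, -2.59871757e+01, -8.13536622e-05,
        4.85669407e-04, -5.85006219e-06]), 'tcp_pos': array([0.17596275, 0.49464032, 0.24526979]), 'ee_rot': array([-0.40768135,  0.57778085,  0.40768169,  0.57772039]), 'force': array([ 0.51726736, -0.50286306,  0.89175652]), 'ft_torque': array([ 0.00708908, -0.01884865,  0.01222175]), 'grip_width': 0.08557356879887902}
```

View pics/scene0.png

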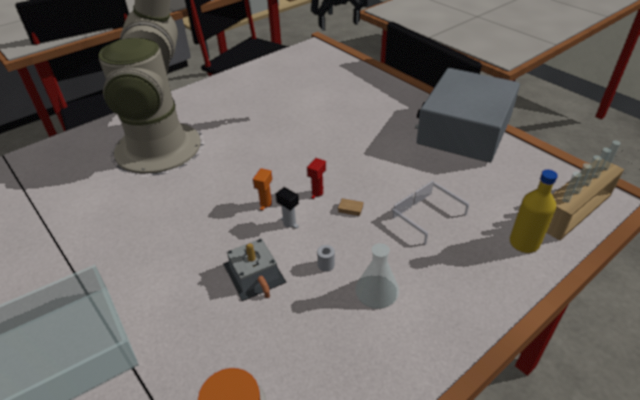

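View pics/top0.png

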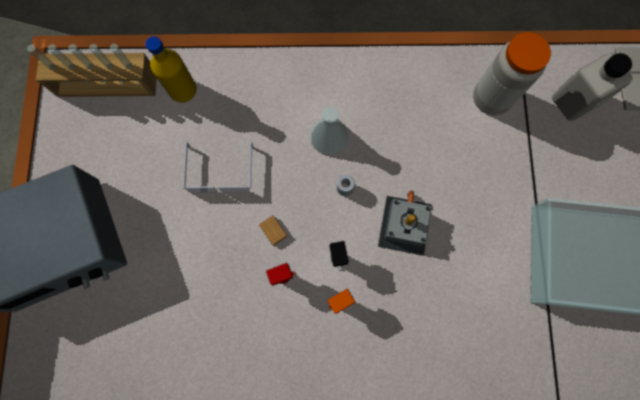

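```bash
python3 - <<'E'
import cv2,numpy as np
a=cv2.imread("pics/scene0.png");b=cv2.imread("pics/top0.png")
c1=cv2.resize(a[150:300,220:360],(560,600),interpolation=cv2.INTER_CUBIC);cv2.imwrite("pics/c1.png",c1)
c2=cv2.resize(b[200:340,250:440],(800,590),interpolation=cv2.INTER_CUBIC);cv2.imwrite("pics/c2.png",c2)
E
```

```text
(no output)
```

View pics/c1.png

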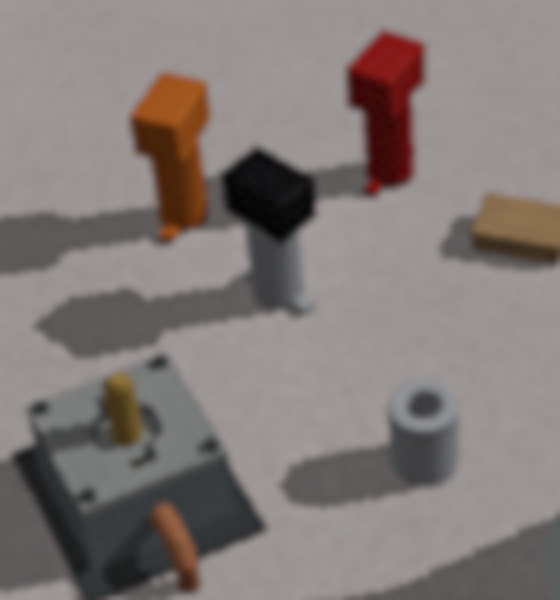

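View pics/c2.png

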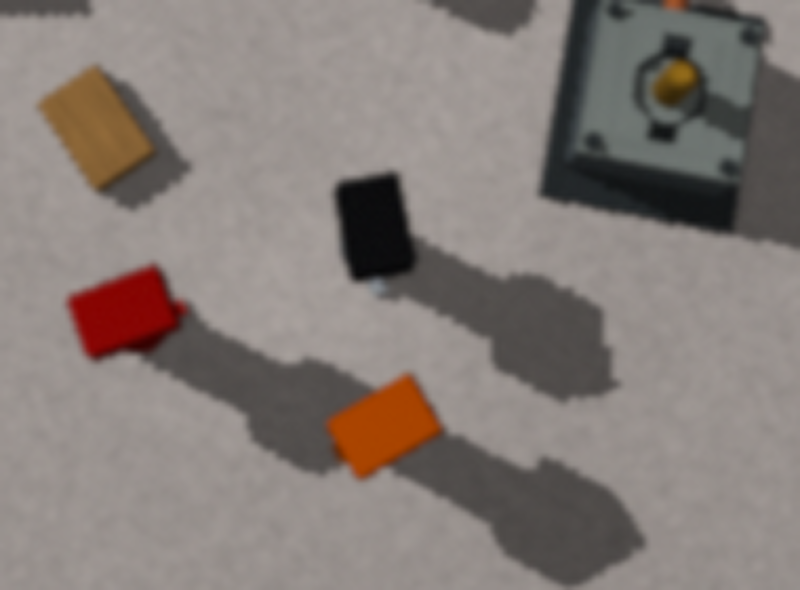

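Look-alike candidates in the top picture are black (339,253), orange (341,301) and red (280,274). Only the black one, with its aluminium tube and lug visible in both crops, fits the description. The collar is the plain tube at (344,183). The outlet box is at (405,224), with its notches roughly along image vertical. Next I'll measure poses by model fitting.

```bash
cat > h.py <<'E'
import numpy as np,cv2
from scipy.optimize import minimize
from cell import arm
def cam(n):
    i=arm.camera_info(n);return i["camera_from_world"],200/np.tan(np.radians(i["fovy"]/2)),i["cx"],i["cy"]
def proj(n,P):
    T,f,cx,cy=cam(n);P=np.atleast_2d(P);c=P@T[:3,:3].T+T[:3,3];return np.c_[f*c[:,0]/c[:,2]+cx,f*c[:,1]/c[:,2]+cy]
def ray(n,uv,z):
    T,f,cx,cy=cam(n);d=T[:3,:3].T@np.array([(uv[0]-cx)/f,(uv[1]-cy)/f,1]);o=-T[:3,:3].T@T[:3,3];return o+d*(z-o[2])/d[2]
def boxpts(x,y,yaw,L,W,z0,z1):
    c,s=np.cos(yaw),np.sin(yaw)
    return np.array([[x+c*a*L/2-s*b*W/2,y+s*a*L/2+c*b*W/2,z] for a in(-1,1) for b in(-1,1) for z in(z0,z1)])
def hullmask(n,P,S=4):
    uv=proj(n,P);h=cv2.convexHull(((uv+.5)*S-.5).astype(np.float32)*16).astype(np.int32)
    m=np.zeros((400*S,640*S),np.uint8);cv2.fillConvexPoly(m,h,1,shift=4);return cv2.resize(m.astype(np.float32),(640,400),interpolation=cv2.INTER_AREA)
def darkfrac(im,c,r,lo=20,hi=None):
    g=im.max(axis=2).astype(np.float32);return g
E
python3 - <<'E'
from h import *
ims={n:cv2.imread(f"pics/{n}0.png") for n in("scene","top")}
def alpha(n,c,r):
    g=ims[n].max(axis=2).astype(float);x,y=c;w=np.zeros((400,640));w[y-r:y+r,x-r:x+r]=1
    bg=np.median(g[y-r:y+r,x-r:x+r]);print(n,'bg',bg,g[y-1:y+2,x-1:x+2].ravel())
    return np.where(w>0,np.clip((70-g)/45,0,1),0),w
# key
A={"scene":alpha("scene",(288,198),14),"top":alpha("top",(339,253),17)}
p0=ray("top",(339,253),.09);print("p0",p0, ray("scene",(288,197),.075))
def cost(p,ns):
    return sum((((hullmask(n,boxpts(p[0],p[1],p[2],.044,.030,.06,.09))-A[n][0])**2)*A[n][1]).sum() for n in ns)
for ns in(("top",),("scene",),("top","scene")):
    best=min((minimize(cost,[p0[0],p0[1],y],(ns,),method="Nelder-Mead",options=dict(initial_simplex=np.array([[p0[0],p0[1],y],[p0[0]+.01,p0[1],y],[p0[0],p0[1]+.01,y],[p0[0],p0[1],y+.3]]))) for y in(-.4,0,.4)),key=lambda r:r.fun)
    print("key",ns,best.x,np.degrees(best.x[2]),best.fun)
# rectify plate at z=.05 , spigot at .086
for n in("top","scene"):
  c=ray("top",(404,224),.05);
  s=5000;N=600
  g=np.array([[c[0]-.05+ (N-1-j)/s*.1*10*.833*0+0,0,0] for j in range(1)])
  px=np.arange(N)/N*.12-.06
  X=(c[0]-px)[:,None]*np.ones((1,N));Y=(c[1]-px)[None,:]*np.ones((N,1))
  for z in(.05,.086):
    uv=proj(n,np.c_[X.ravel(),Y.ravel(),np.full(N*N,z)]).astype(np.float32).reshape(N,N,2)
    cv2.imwrite(f"pics/rect_{n}_{int(z*1000)}.png",cv2.remap(ims[n],uv[...,0],uv[...,1],cv2.INTER_CUBIC))
  print("center",c)
E
```

```text
scene bg 71.5 [21. 19. 20. 18. 19. 21. 18. 18. 21.]
top bg 135.0 [14. 13. 13. 14. 14. 14. 14. 14. 15.]
p0 [0.46483739 0.08935306 0.09      ] [0.4643319  0.09385827 0.075     ]
key ('top',) [0.46508466 0.08912519 0.14922425] 8.549919885530775 55.48009066358025
key ('scene',) [ 0.46426574  0.0897392  -0.08997292] -5.155068617486201 76.09668016975309
key ('top', 'scene') [0.46539165 0.08926092 0.04334503] 2.4834873976654164 145.22703124999998
center [ 0.5257302  -0.04169478  0.05      ]
center [ 0.5257302  -0.04169478  0.05      ]
```

View pics/rect_top_50.png

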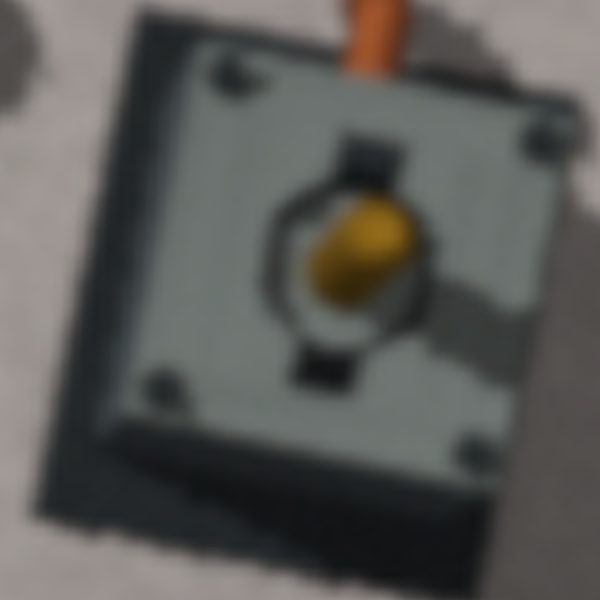

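View pics/rect_scene_50.png

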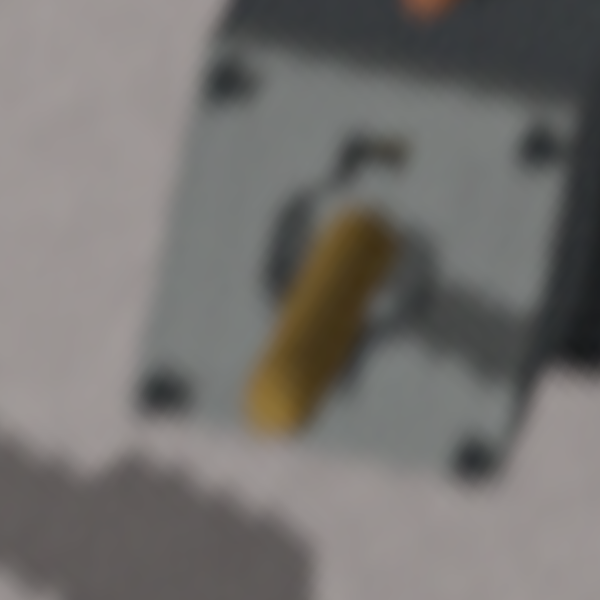

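View pics/rect_top_86.png

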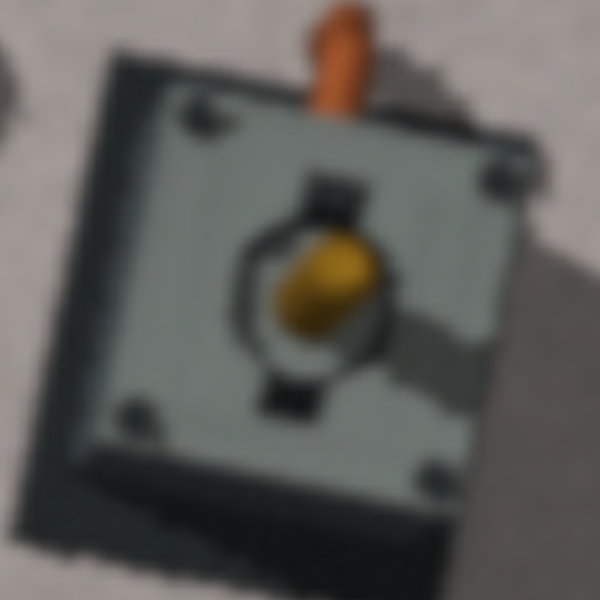

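View pics/rect_scene_86.png

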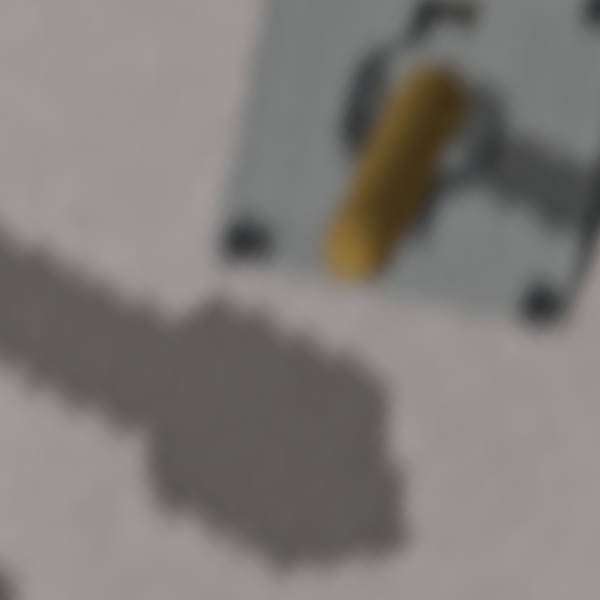

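```bash
python3 - <<'E'
from h import *
out=[]
for n in("top","scene"):
  im=cv2.imread(f"pics/{n}0.png")
  N=400;px=np.arange(N)/N*.08-.04
  X=(.465-px)[:,None]*np.ones((1,N));Y=(.0892-px)[None,:]*np.ones((N,1))
  uv=proj(n,np.c_[X.ravel(),Y.ravel(),np.full(N*N,.09)]).astype(np.float32).reshape(N,N,2)
  r=cv2.remap(im,uv[...,0],uv[...,1],cv2.INTER_CUBIC)
  r=np.clip(r.astype(float)*2.2,0,255).astype(np.uint8)
  for y in(0,8.5):
    P=boxpts(.465,.0892,np.radians(y),.044,.03,.09,.09)[[0,2,6,4]]
    q=np.c_[(.0892+.04-P[:,1])/.0002,(.465+.04-P[:,0])/.0002].astype(np.int32)
    cv2.polylines(r,[q],True,(0,255,0) if y else (255,255,0),1)
  out.append(r)
cv2.imwrite("pics/k.png",np.hstack(out))
E
```

```text
(no output)
```

View pics/k.png

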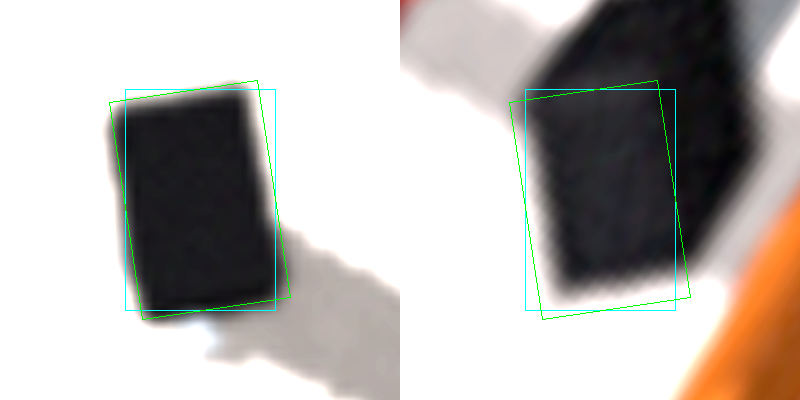

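```bash
python3 - <<'E'
from h import *
A={}
for n,c,r,t in(("scene",(288,198),16,(55,30)),("top",(339,253),17,(75,100))):
    g=cv2.imread(f"pics/{n}0.png").max(axis=2).astype(float);x,y=c;w=np.zeros((400,640));w[y-r:y+r,x-r:x+r]=1
    if n=="top":a=np.clip((125-g)/(110),0,1); a[g>75]=np.clip(a[g>75],0,1); a=np.where((g<100),a,0)
    else:a=np.clip((70-g)/48,0,1)
    A[n]=(a*w,w)
    print(n); print(g[y-14:y+16:1,x-14:x+16:1].astype(int) if n=="scene" else "")
def cost(p,ns):
    return sum((((hullmask(n,boxpts(p[0],p[1],p[2],.044,.030,.06+p[3],.09+p[3]))-A[n][0])**2)*A[n][1]).sum() for n in ns)
for ns in(("top",),("scene",),("top","scene")):
  for free in((1,1,1,0),(1,1,0,0),(1,1,1,1)):
    f=np.array(free);b=np.array([.465,.0895,.15,0])
    fn=lambda q:cost(b+q*f,ns)
    r=minimize(fn,np.zeros(4),method="Nelder-Mead",options=dict(initial_simplex=np.vstack([np.zeros(4),np.diag([.006,.006,.2,.006])])))
    x=b+r.x*f;print(ns,free,x.round(4),np.degrees(x[2]).round(1),round(r.fun,1))
E
```

```text
scene
[[156 155 154 154 153 154 155 155 155 153 153 155 155 156 156 155 155 155
  155 154 155 155 155 153 153 154 154 154 155 156]
 [155 155 154 153 154 154 155 155 152 148 147 151 155 157 156 155 155 155
  155 154 155 156 155 155 155 156 156 157 156 156]
 [156 156 155 154 153 153 154 152 142 127 123 134 145 153 155 155 156 155
  155 155 156 157 157 157 156 157 158 158 159 158]
 [157 155 154 153 153 153 150 138 115  87  78  92 115 133 145 152 155 155
  155 155 156 157 158 157 157 158 159 158 158 158]
 [156 155 153 153 151 144 132 108  74  43  29  43  67  91 117 138 150 154
  155 157 157 158 158 158 158 157 156 157 157 156]
 [156 156 154 150 140 118  93  64  35  20  14  16  26  45  73 105 130 142
  151 155 158 157 157 157 157 158 157 157 156 156]
 [156 154 150 138 112  79  47  27  19  19  19  19  16  18  34  57  84 109
  130 145 153 157 158 157 157 157 156 156 156 153]
 [153 147 134 110  75  41  22  17  19  21  22  20  21  17  17  22  35  60
   90 117 135 148 151 150 151 148 144 144 144 138]
 [143 125  98  65  35  20  17  18  20  17  21  18  20  18  18  18  17  24
   44  70  95 118 12
[... 2563 characters left out ...]
8 102  74  68  66  66  67  69  73  79  88
  100 110 124 143 155 159 159 159 161 161 161 161]]
top

('top',) (1, 1, 1, 0) [0.4645 0.0893 0.2032 0.    ] 11.6 41.0
('top',) (1, 1, 0, 0) [0.4646 0.0895 0.15   0.    ] 8.6 41.5
('top',) (1, 1, 1, 1) [ 0.4723  0.0872  0.1812 -0.0641] 10.4 23.4
('scene',) (1, 1, 1, 0) [ 0.4655  0.0893 -0.1447  0.    ] -8.3 76.9
('scene',) (1, 1, 0, 0) [0.464  0.0891 0.15   0.    ] 8.6 93.7
('scene',) (1, 1, 1, 1) [ 0.4684  0.0869 -0.148   0.0025] -8.5 79.2
('top', 'scene') (1, 1, 1, 0) [0.4645 0.0894 0.1097 0.    ] 6.3 136.7
('top', 'scene') (1, 1, 0, 0) [0.4643 0.0896 0.15   0.    ] 8.6 136.1
('top', 'scene') (1, 1, 1, 1) [ 0.465   0.0894  0.1496 -0.0039] 8.6 130.5
```

```bash
python3 - <<'E'
from h import *
o=[]
for n,c in(("scene",(288,205)),("top",(339,256))):
    im=cv2.imread(f"pics/{n}0.png");x,y=c;r=25;k=16
    z=cv2.resize(im[y-r:y+r,x-r:x+r],None,fx=k//2,fy=k//2,interpolation=cv2.INTER_CUBIC);z=np.clip(z*1.5,0,255).astype(np.uint8)
    f=lambda P:((proj(n,P)-[x-r,y-r]+.5)*(k//2)).astype(np.int32)
    for yaw,col in((8.6,(0,255,0)),):
        P=boxpts(.4645,.0895,np.radians(yaw),.044,.03,.06,.09);q=f(P)
        cv2.polylines(z,[cv2.convexHull(q)],True,col,1)
        cv2.polylines(z,[q[[1,3,7,5]]],True,col,1)
        cv2.polylines(z,[f(boxpts(.4645,.0895,np.radians(yaw),.048,.008,0,.0))[[0,2,6,4]]],True,(0,0,255),1)
    o.append(z)
cv2.imwrite("pics/ov.png",np.hstack(o))
E
```

```text
(no output)
```

View pics/ov.png

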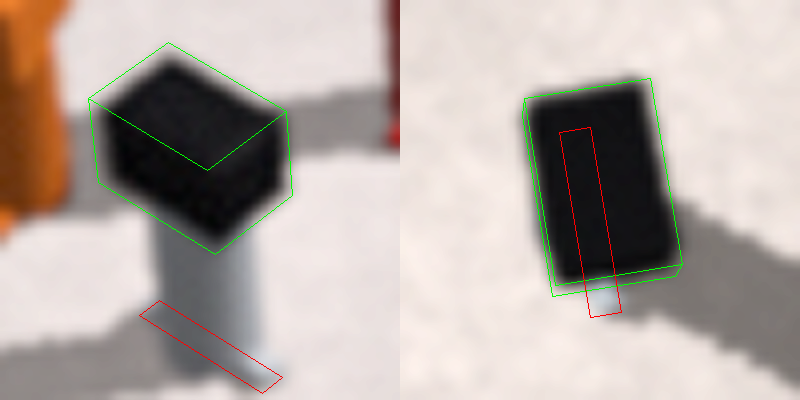

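```bash
python3 - <<'E'
from h import *
from scipy.spatial.transform import Rotation as R
s=arm.state();M=R.from_quat(s["ee_rot"]).as_matrix();print(M.round(3));z=M[:,2];print("jaw yaw",np.degrees(np.arctan2(z[1],z[0])))
for n,a,b in(("red",(280,274),None),("orange",(341,301),None)):print(n,ray("top",a,.09))
print(s["tcp_pos"]); print(np.degrees(s["joints"][[0,5]]))
E
```

```text
[[-0.    -0.942  0.335]
 [-0.     0.335  0.942]
 [-1.     0.    -0.   ]]
jaw yaw 70.41632678862902
red [0.42691446 0.19910379 0.09      ]
orange [0.37713008 0.08723323 0.09      ]
[0.17596275 0.49464032 0.24526979]
[ 57.61827678 -12.7985127 ]
```

```bash
python3 -m handwheel '{"travel":[[0.036,-0.05,0],[0.072,-0.1,0],[0.108,-0.152,0],[0.144,-0.203,0],[0.18,-0.253,0],[0.216,-0.304,0],[0.253,-0.355,0],[0.2885,-0.4053,0]],"rot":[[0,0,4],[0,0,8],[0,0,12],[0,0,16],[0,0,20],[0,0,24],[0,0,28],[0,0,28.2]],"fingers":[1,1,1,1,1,1,1,1]}' 100
python3 -m handwheel '{"travel":[[0,0,-0.05],[0,0,-0.09],[0,0,-0.11],[0,0,-0.11]],"rot":[[0,0,0],[0,0,0],[0,0,0],[0,0,0]],"fingers":[1,1,1,1]}'
python3 - <<'E'
from h import *
for n in("scene","top"):cv2.imwrite(f"pics/{n}1.png",arm.capture(n)[:,:,::-1])
s=arm.state();print(s["t"],s["tcp_pos"],s["force"])
a=cv2.imread("pics/scene1.png")[100:260,200:380];b=cv2.imread("pics/top1.png")[180:340,250:430]
cv2.imwrite("pics/p1.png",cv2.resize(np.hstack([a,b]),(800,356),interpolation=cv2.INTER_CUBIC))
E
```

```text
t: 1.7
tcp_pos: [0.4655, 0.0874, 0.2455]
ee_rot: [0.536, -0.461, -0.536, -0.461]
force: [0.6, 0.9, -0.1]
grip_width: 0.0856
t: 2.2
tcp_pos: [0.4639, 0.0893, 0.1344]
ee_rot: [-0.535, 0.462, 0.537, 0.461]
force: [-0.6, 0.2, -0.0]
grip_width: 0.0852
2.3 [0.46493824 0.0893444  0.13615802] [0.13496932 0.13693406 0.35163105]
```

View pics/p1.png

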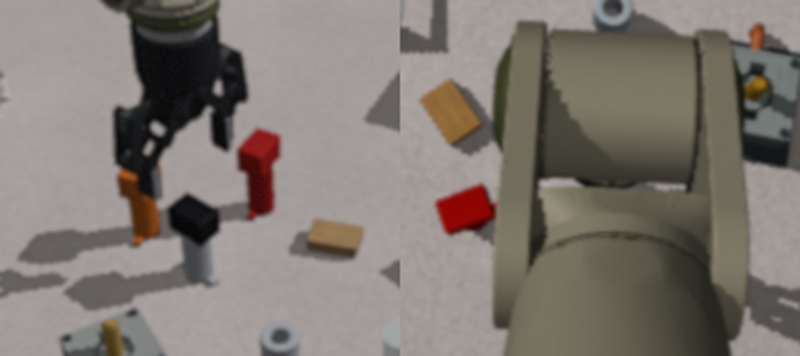

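The jaws straddle the black key (scene crop around 195,215), with a finger on each side. The red and orange keys are clear, so I'll descend and close.

```bash
python3 -m handwheel '{"travel":[[0,0,-0.03],[0,0,-0.055],[0,0,-0.066],[0,0,-0.066],[0,0,-0.066],[0,0,-0.066],[0,0,-0.066],[0,0,-0.066]],"rot":[[0,0,0],[0,0,0],[0,0,0],[0,0,0],[0,0,0],[0,0,0],[0,0,0],[0,0,0]],"fingers":[1,1,1,1,-0.2,-0.5,-1,-1]}' 100
python3 -m handwheel '{"travel":[[0,0,0],[0,0,0],[0,0,0],[0,0,0]],"rot":[[0,0,0],[0,0,0],[0,0,0],[0,0,0]],"fingers":[-1,-1,-1,-1]}'
python3 - <<'E'
from h import *
for n in("scene",):cv2.imwrite(f"pics/{n}2.png",arm.capture(n)[:,:,::-1])
a=cv2.imread("pics/scene2.png")[120:270,220:370]
cv2.imwrite("pics/p2.png",cv2.resize(a,(600,600),interpolation=cv2.INTER_CUBIC))
E
```

```text
t: 3.3
tcp_pos: [0.4649, 0.0894, 0.07]
ee_rot: [0.536, -0.461, -0.536, -0.461]
force: [-0.7, 0.8, 6.2]
grip_width: 0.0289
t: 3.8
tcp_pos: [0.4649, 0.0894, 0.07]
ee_rot: [0.536, -0.461, -0.536, -0.461]
force: [-0.8, 1.5, 5.4]
grip_width: 0.029
```

View pics/p2.png

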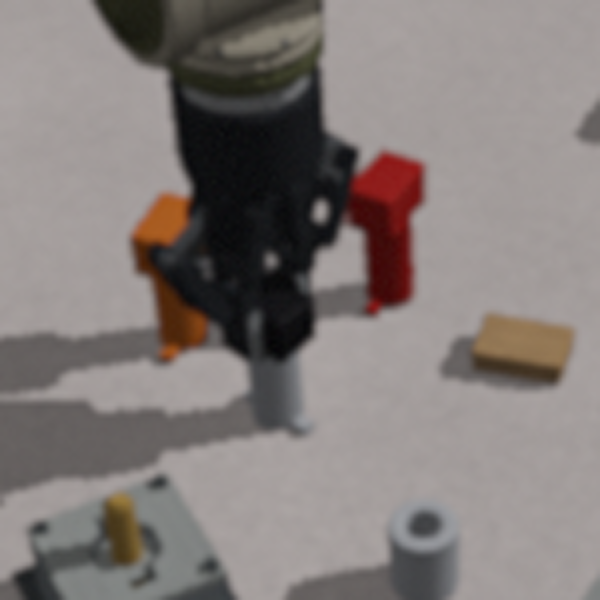

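The width reads 29 mm, so the grip block is held. I'll lift, then carry it over the spigot with a −21° turn.

```bash
python3 -m handwheel '{"travel":[[0,0,0.04],[0,0,0.08],[0,0,0.11],[0.01,-0.03,0.11],[0.03,-0.07,0.11],[0.05,-0.11,0.11],[0.068,-0.1416,0.11],[0.068,-0.1416,0.11]],"rot":[[0,0,0],[0,0,0],[0,0,0],[0,0,-6],[0,0,-12],[0,0,-18],[0,0,-21],[0,0,-21]],"fingers":[-1,-1,-1,-1,-1,-1,-1,-1]}' 100
python3 -m handwheel '{"travel":[[0,0,0],[0,0,0]],"rot":[[0,0,0],[0,0,0]],"fingers":[-1,-1]}'
python3 - <<'E'
from h import *
for n in("scene","top"):cv2.imwrite(f"pics/{n}3.png",arm.capture(n)[:,:,::-1])
s=arm.state();print(s["tcp_pos"],s["force"],s["ft_torque"])
a=cv2.imread("pics/scene3.png")[160:310,170:320];cv2.imwrite("pics/p3.png",cv2.resize(a,(600,600),interpolation=cv2.INTER_CUBIC))
E
```

```text
t: 4.85
tcp_pos: [0.5329, -0.0541, 0.1788]
ee_rot: [-0.442, 0.552, 0.442, 0.551]
force: [-0.4, -0.2, -0.8]
grip_width: 0.0287
t: 5.1
tcp_pos: [0.5321, -0.0514, 0.1793]
ee_rot: [-0.443, 0.551, 0.444, 0.551]
force: [-1.3, -0.1, -1.0]
grip_width: 0.029
[ 0.53226355 -0.05155913  0.1794186 ] [-0.35018166  0.66065685 -2.25740479] [-0.0554943   0.05513547 -0.02445641]
```

View pics/p3.png

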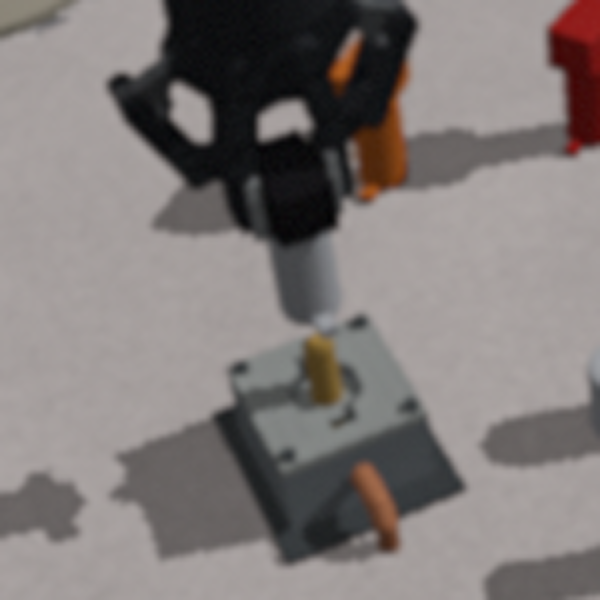

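View pics/top3.png

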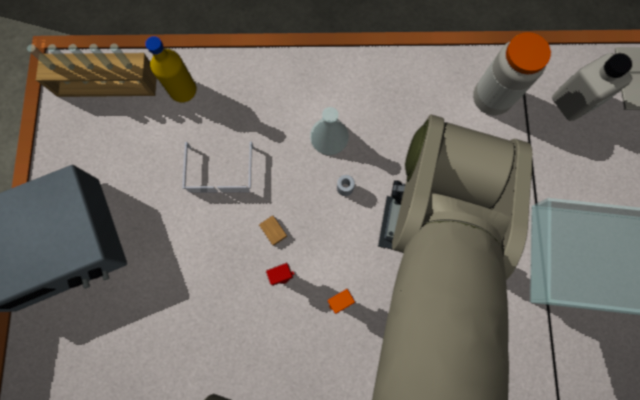

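```bash
python3 - <<'E'
from h import *
n="scene";im=cv2.imread("pics/scene3.png")
x,y=255,240;r=30;k=13
z=cv2.resize(im[y-r:y+r,x-r:x+r],None,fx=k,fy=k,interpolation=cv2.INTER_CUBIC)[:,:]
z=z[:600] if 0 else z
f=lambda P:((proj(n,P)-[x-r,y-r]+.5)*k).astype(np.int32)
t=np.linspace(0,2*np.pi,40)
def cyl(cx,cy,rad,z0,z1,col):
    P=np.vstack([np.c_[cx+rad*np.cos(t),cy+rad*np.sin(t),np.full(40,q)] for q in(z0,z1)])
    cv2.polylines(z,[cv2.convexHull(f(P))],True,col,1)
cyl(.5323,-.0516,.015,.1094,.139,(0,255,0))
cyl(.5325,-.0523,.008,.05,.081,(0,0,255))
b=f(boxpts(.5323,-.0516,np.radians(-12.4),.048,.008,.1094,.1154));cv2.polylines(z,[cv2.convexHull(b)],True,(255,0,0),1)
b=f(boxpts(.5325,-.0523,np.radians(-12.4),.052,.014,.05,.05))[[0,2,6,4]];cv2.polylines(z,[b],True,(255,255,0),1)
z=z[90:690];cv2.imwrite("pics/p4.png",z)
E
```

```text
(no output)
```

View pics/p4.png

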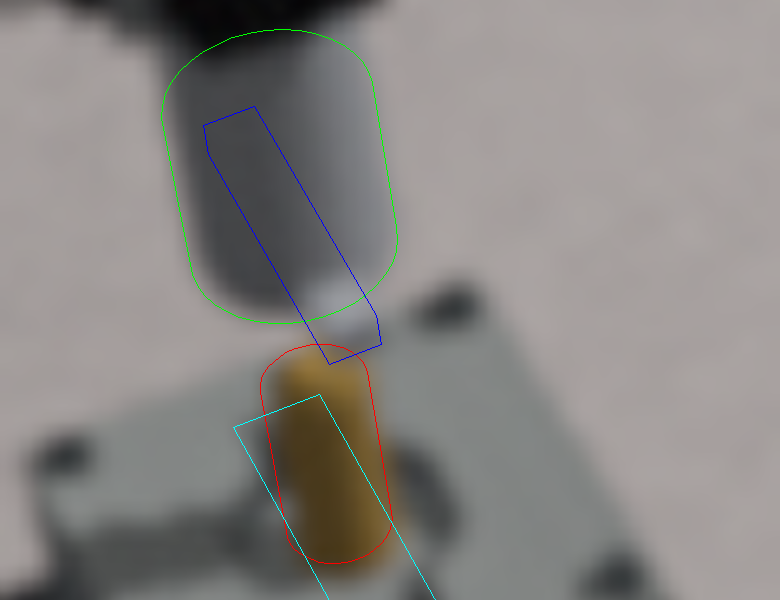

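```bash
python3 - <<'E'
from h import *
t=np.linspace(0,2*np.pi,40,endpoint=False)
def sp(x,y):
    P=[np.c_[x+r*np.cos(t),y+r*np.sin(t),np.full(40,z)] for r,z in((.008,.044),(.008,.081),(.005,.086))]
    return np.vstack(P)
for n,c in(("scene",(250,258)),("top",(409,220))):
    im=cv2.imread(f"pics/{n}0.png").astype(float);x,y=c;r=16
    d=im[...,2]-im[...,0]; w=np.zeros((400,640));w[y-r:y+r,x-r:x+r]=1
    d[:, :]*=w
    if n=="scene": d[y+12:,:]=0
    else: d[:y-10,:]=0
    a=np.clip(d/60,0,1)
    ys,xs=np.nonzero(a>.5);print(n,"brass centroid",(a*np.arange(640)).sum()/a.sum(),(a*np.arange(400)[:,None]).sum()/a.sum(),a.sum(),d.max())
    for z0,(xx,yy) in ((0,(.5325,-.0523)),):
        m=hullmask(n,sp(xx,yy));print("model centroid",(m*np.arange(640)).sum()/m.sum(),(m*np.arange(400)[:,None]).sum()/m.sum(),m.sum())
    rr=minimize(lambda q:((hullmask(n,sp(*q))-a)**2*w).sum(),[.5325,-.0523],method="Nelder-Mead",options=dict(initial_simplex=[[.5325,-.0523],[.537,-.0523],[.5325,-.048]]));print(rr.x,rr.fun)
E
```

```text
scene brass centroid 249.9891789530637 251.1191667793859 123.21666666666667 83.0
model centroid 249.78625954198472 252.12535154680594 155.5625
[ 0.53218285 -0.0507173 ] 17.325277777777778
top brass centroid 409.93760162601626 218.785162601626 82.00000000000001 118.0
model centroid 410.47435897435895 219.29166666666666 97.5
[ 0.53320317 -0.05141784] 5.645625
```

The spigot fits at about (0.5327, −0.0512) and the TCP is within 1 mm of that. I'll descend gently and watch the forces.

```bash
python3 -m handwheel '{"travel":[[0.0003,0.0003,-0.01],[0.0003,0.0003,-0.02],[0.0003,0.0003,-0.026],[0.0003,0.0003,-0.03],[0.0003,0.0003,-0.033],[0.0003,0.0003,-0.033]],"rot":[[0,0,0],[0,0,0],[0,0,0],[0,0,0],[0,0,0],[0,0,0]],"fingers":[-1,-1,-1,-1,-1,-1]}' 100
python3 - <<'E'
from h import *
for n in("scene",):cv2.imwrite(f"pics/{n}5.png",arm.capture(n)[:,:,::-1])
s=arm.state();print(s["tcp_pos"],s["force"],s["ft_torque"])
a=cv2.imread("pics/scene5.png")[190:290,200:300];cv2.imwrite("pics/p5.png",cv2.resize(a,(600,600),interpolation=cv2.INTER_CUBIC))
E
```

```text
t: 5.95
tcp_pos: [0.5328, -0.052, 0.1462]
ee_rot: [-0.443, 0.551, 0.443, 0.551]
force: [-0.3, 0.4, -1.6]
grip_width: 0.0285
[ 0.53283656 -0.05198992  0.1463777 ] [ 0.03507696 -0.36444808 -1.97069723] [0.04387523 0.01776944 0.00040859]
```

View pics/p5.png

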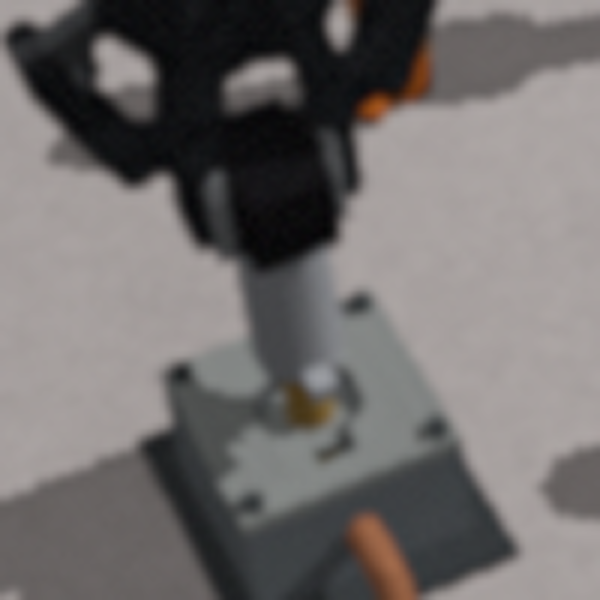

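The key is over the spigot, with brass visible under the tube at crop (308,405), and the lug points to the notch at (335,445). The contact force is negligible, so I'll continue.

```bash
python3 -m handwheel '{"travel":[[0,0,-0.01],[0,0,-0.018],[0,0,-0.023],[0,0,-0.023]],"rot":[[0,0,0],[0,0,0],[0,0,0],[0,0,0]],"fingers":[-1,-1,-1,-1]}' 100
python3 - <<'E'
from h import *
for n in("scene",):cv2.imwrite(f"pics/{n}6.png",arm.capture(n)[:,:,::-1])
s=arm.state();print(s["tcp_pos"],s["force"],s["ft_torque"])
a=cv2.imread("pics/scene6.png")[190:290,200:300];cv2.imwrite("pics/p6.png",cv2.resize(a,(600,600),interpolation=cv2.INTER_CUBIC))
E
```

```text
t: 6.5
tcp_pos: [0.5327, -0.0519, 0.1228]
ee_rot: [-0.443, 0.551, 0.443, 0.551]
force: [-0.1, 0.4, -1.9]
grip_width: 0.029
[ 0.53282934 -0.05198931  0.12322219] [-0.30979286 -0.6145998  -1.857825  ] [-0.00812603 -0.00297497 -0.03211231]
```

View pics/p6.png

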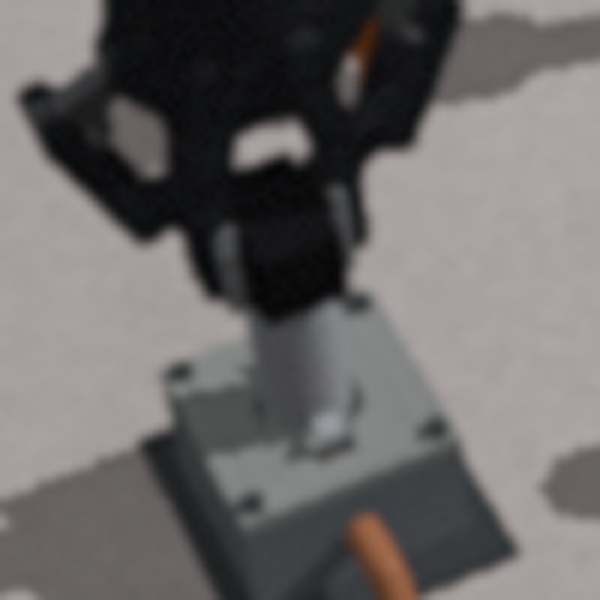

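The lug (325,430) sits right over its notch. I'll step down into the slot, then against the spring.

```bash
python3 -m handwheel '{"travel":[[0,0,-0.003],[0,0,-0.006],[0,0,-0.008],[0,0,-0.008]],"rot":[[0,0,0],[0,0,0],[0,0,0],[0,0,0]],"fingers":[-1,-1,-1,-1]}' 110
python3 -m handwheel '{"travel":[[0,0,-0.003],[0,0,-0.006],[0,0,-0.006]],"rot":[[0,0,0],[0,0,0],[0,0,0]],"fingers":[-1,-1,-1]}' 110
```

```text
t: 7.05
tcp_pos: [0.5327, -0.052, 0.1152]
ee_rot: [-0.443, 0.551, 0.443, 0.551]
force: [0.3, 0.7, -1.9]
grip_width: 0.0283
t: 7.42
tcp_pos: [0.5331, -0.0521, 0.1098]
ee_rot: [-0.444, 0.551, 0.443, 0.551]
force: [-1.5, 0.7, 6.0]
grip_width: 0.0286
```

```bash
python3 -m handwheel '{"travel":[[0,0,-0.003],[0,0,-0.005],[0,0,-0.005],[0,0,-0.005]],"rot":[[0,0,0],[0,0,0],[0,0,0],[0,0,0]],"fingers":[-1,-1,-1,-1]}' 120
python3 - <<'E'
from h import *
for n in("scene",):cv2.imwrite(f"pics/{n}7.png",arm.capture(n)[:,:,::-1])
s=arm.state();print(s["tcp_pos"],s["force"],s["ft_torque"])
a=cv2.imread("pics/scene7.png")[190:290,200:300];cv2.imwrite("pics/p7.png",cv2.resize(a,(600,600),interpolation=cv2.INTER_CUBIC))
E
```

```text
t: 7.92
tcp_pos: [0.5332, -0.0521, 0.1052]
ee_rot: [-0.444, 0.551, 0.443, 0.551]
force: [-2.1, 1.0, 9.2]
grip_width: 0.0287
[ 0.53318363 -0.05208525  0.10518814] [-2.19284356  0.29293151  8.10546474] [0.01274476 0.4529987  0.01168754]
```

View pics/p7.png

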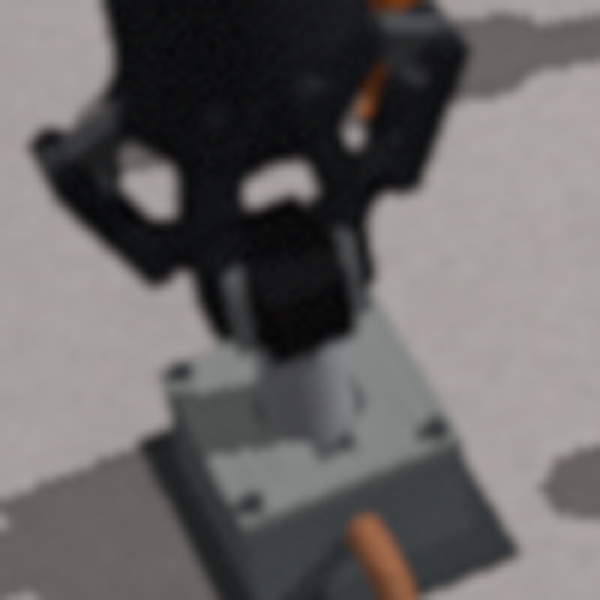

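The lug is gone below the plate, and the upward force of about 10.5 N (bias removed) gives the plate at about 9 mm. Now the clockwise turn, first part.

```bash
python3 -m handwheel '{"travel":[[0,0,0],[0,0,0],[0,0,0],[0,0,0],[0,0,0],[0,0,0]],"rot":[[0,0,-6],[0,0,-13],[0,0,-20],[0,0,-30],[0,0,-40],[0,0,-40]],"fingers":[-1,-1,-1,-1,-1,-1]}' 120
python3 - <<'E'
from h import *
s=arm.state();print(s["tcp_pos"],s["force"],s["ft_torque"])
E
```

```text
t: 8.72
tcp_pos: [0.5331, -0.0519, 0.1052]
ee_rot: [-0.228, 0.669, 0.227, 0.67]
force: [-2.0, 1.5, 8.3]
grip_width: 0.0285
[ 0.53307568 -0.05193321  0.10515421] [-2.00621784  1.45114057  8.32491203] [0.16225175 0.54705111 0.17459366]
```

```bash
python3 -m handwheel '{"travel":[[0,0,0],[0,0,0],[0,0,0],[0,0,0],[0,0,0],[0,0,0],[0,0,0]],"rot":[[0,0,-8],[0,0,-17],[0,0,-26],[0,0,-34],[0,0,-41],[0,0,-46],[0,0,-46]],"fingers":[-1,-1,-1,-1,-1,-1,-1]}' 120
python3 - <<'E'
from h import *
from scipy.spatial.transform import Rotation as R
s=arm.state();print(s["tcp_pos"],s["force"],s["ft_torque"]);z=R.from_quat(s["ee_rot"]).as_matrix()[:,2];print(np.degrees(np.arctan2(z[1],z[0])))
for n in("scene",):cv2.imwrite(f"pics/{n}8.png",arm.capture(n)[:,:,::-1])
a=cv2.imread("pics/scene8.png")[190:290,200:300];cv2.imwrite("pics/p8.png",cv2.resize(a,(600,600),interpolation=cv2.INTER_CUBIC))
E
```

```text
t: 9.6
tcp_pos: [0.5329, -0.0519, 0.1052]
ee_rot: [0.052, 0.705, -0.052, 0.705]
force: [-3.7, 1.2, 9.5]
grip_width: 0.0286
[ 0.53286613 -0.0518551   0.10515774] [-3.73074919  1.18430944  9.466651  ] [0.29507502 0.84504945 0.27203875]
-8.392943765657044
```

View pics/p8.png

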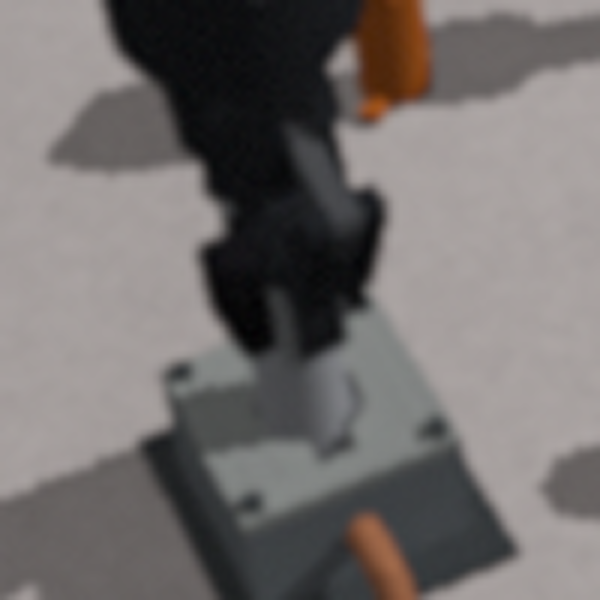

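The torque of 0.26 N·m matches the spring near the stop. I'll add a few degrees to feel the stop.

```bash
python3 -m handwheel '{"travel":[[0,0,0],[0,0,0],[0,0,0],[0,0,0]],"rot":[[0,0,-2],[0,0,-4],[0,0,-5],[0,0,-5]],"fingers":[-1,-1,-1,-1]}' 120
python3 - <<'E'
from h import *
from scipy.spatial.transform import Rotation as R
s=arm.state();print(s["tcp_pos"],s["force"],s["ft_torque"]);z=R.from_quat(s["ee_rot"]).as_matrix()[:,2];print(np.degrees(np.arctan2(z[1],z[0])))
E
```

```text
t: 10.15
tcp_pos: [0.5328, -0.0518, 0.1051]
ee_rot: [0.082, 0.702, -0.082, 0.702]
force: [-3.3, 2.0, 9.6]
grip_width: 0.0285
[ 0.5328319  -0.05178516  0.10512947] [-3.27812498  2.03215659  9.59762051] [0.32227764 0.8320896  0.31830821]
-13.340866553808768
```

```bash
python3 -m handwheel '{"travel":[[0,0,0],[0,0,0],[0,0,0],[0,0,0]],"rot":[[0,0,-1.5],[0,0,-1.5],[0,0,-1.5],[0,0,-1.5]],"fingers":[-1,-1,-1,-1]}' 120
python3 - <<'E'
from h import *
for n in("scene",):cv2.imwrite(f"pics/{n}9.png",arm.capture(n)[:,:,::-1])
for q in("collar","matchbox","flask","goggles"):print(q,[(d["xy"],round(d["confidence"],2)) for d in arm.boxes_of("scene",q)][:2])
s=arm.state();print(s["t"],s["tcp_pos"],s["force"],s["ft_torque"],abs(s["qd"]).max())
E
```

```text
t: 10.65
tcp_pos: [0.5328, -0.0518, 0.1051]
ee_rot: [0.091, 0.701, -0.091, 0.701]
force: [-4.0, 2.5, 9.4]
grip_width: 0.0285
collar [([326.7, 256.7], 0.93)]
matchbox [([350.7, 209.1], 0.91)]
flask [([381.9, 284.4], 0.97)]
goggles [([418.8, 202.5], 0.8)]
10.9 [ 0.53281364 -0.05179989  0.10513416] [-3.74173177  2.37002907  9.64452532] [0.33985761 0.8462594  0.36131516] 0.0009853625396959308
```

View pics/scene9.png

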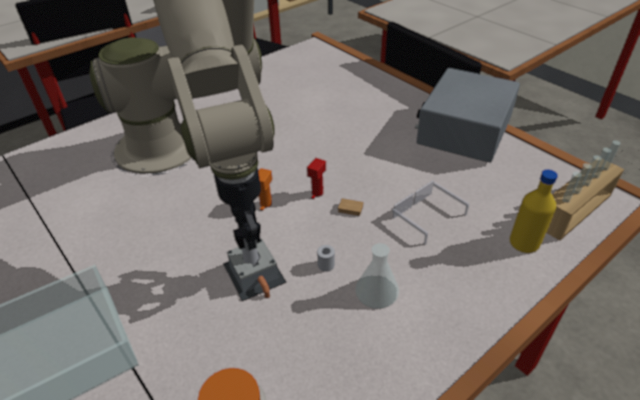

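The torque has risen to 0.36 N·m, above the 0.28 spring maximum, so the key is at its stop. The arm is steady and the other objects are where they were (collar 326,257; matchbox 351,208; flask 381,285; goggles 418,203). Handing in.

```bash
python3 -c "
from cell import arm
print(arm.finish_job());s=arm.state();print(s['t'],s['tcp_pos'],s['force'],s['ft_torque'],s['grip_width'])"
```

```text
the job is handed in; nothing more can be done
None
the job is handed in; nothing more can be done
```

I took the black key and slid it upright over the spigot with its lugs in the notches. I pushed it down and turned it clockwise to the stop, about 92° at the gripper. I handed the job in at about 10.9 s, still gripping at 120 N and holding it turned.

**Last checks**
- **Position:** the TCP was within about 1 mm of the measured spigot axis.
- **Spring plate:** TCP height and the roughly 11 N upward push both put it about 9 mm down.
- **Rotor:** the turning torque rose to 0.36 N·m, above the 0.28 N·m the spring gives at the stop. I read this as the stop reached; the rotor angle itself can't be read.
- **Arm:** it was steady, with joint speeds below 0.001 rad/s.
- **Other objects:** the plain tube, matchbox, flask and safety glasses showed within about 4 pixels of where they started.

**What disagreed:** the scene camera's silhouette fit gave the key's yaw as −5 to −8°, against +8.6° from the top view. I used the top view, and the grasp and fit went cleanly. The spigot fits from the two cameras differed by about 1 mm. No state could be read after the hand-in.

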